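# Clamp a bolt in the bench length gauge

## Task

Lay the long bolt lengthwise (either way round) in the guides of the green gauge, between the slide and the red sprung pad, setting it down rather than dropping it. Then wind the handwheel clockwise until the slide has pushed the bolt against the pad and about half of the pad's yellow stem has gone into its housing, and leave it clamped like that. Never drive the pad fully home, move the slide only by the wheel, and leave the loose big nut and the collar where they lie.

Things in the scene. Friction and masses are not known exactly. Their poses are not given: they have to be found in the camera images.
- bolt: Loose dark steel hex bolt with a brass-coloured nut fixed on it, 140 mm long, 0.55 kg, lying on the flats of head and nut. Origin on its axis at mid length, 18 mm above its support; x runs along the bolt. Shank 24 mm thick (grip it there); head (x = -70 to -55 mm) and nut (x = 36 to 57 mm) 36 mm across flats, 42 across corners; thread end at x = 70 mm.
- gauge: Fixed green bench gauge, base 90 x 450 x 22 mm, its place and yaw vary. Origin at bench level; y is its long axis, growing from the handwheel to the pad, z up. Along local y: gearbox under the handwheel at -220 to -140 mm, then the slide, the guides for the bolt, the pad, and the spring housing at 161 to 206 mm (96 mm high).
- bed_mid (a point): Middle of the place for the bolt, on top of the gauge's rail, 50 mm above the bench (local y 35 mm), axes as the gauge's. Rail 20 mm wide; a bolt on it has its axis 18 mm higher. Side guides, 50 mm apart inside, with flared lips (80 mm wide, top 77 mm above the bench), stand at local y -55 to 0 and 72 to 125 mm; between them the sides are open for the fingers.
- slide: Grey metal block, 42 mm wide, 40 mm long, 34 mm high, running along the gauge's y axis, driven by the handwheel. Origin at the centre of its front face, which pushes the end of the bolt, at the height of the bolt's axis. It starts 93 to 118 mm from bed_mid.
- pad_face (a point): Centre of the face of the red round pad (36 mm in diameter, 10 mm thick) that the far end of the bolt presses on, at the height of the bolt's axis; at rest 95 mm from bed_mid along +y.
- pad (a joint): How far the sprung pad has been pushed in, m: 0 at rest (20 mm of its yellow stem, 24 mm thick, shows outside the housing), 0.020 fully home (no stem shows). Spring 5 N at 0, 15 N at 0.020.
- wheel (a joint): Turn of the handwheel, rad; grows clockwise seen from above and moves the slide 6 mm per radian towards the pad (37.7 mm a turn). Stiff enough to stay where it is left; turning takes about 3 to 5 N at the crank knob. It starts at 0.3 to 4.5 and the pad is reached after 1 to 2.5 turns.
- wheel_hub (a point): Centre of the top of the handwheel, a level steel disc of 140 mm diameter with an upright axis, top 107 mm above the bench.
- crank_top (a point): Centre of the top of the red crank knob, an upright cylinder 26 mm in diameter and 44 mm high on the wheel (top 152 mm above the bench), 55 mm from the wheel's axis. It spins freely on its pin, so that a gripper may hold it without turning.
- big_nut: Bystander: loose steel hex nut, 60 mm across flats, 36 mm high, lying flat; origin under its centre.
- collar: Bystander: loose brass-coloured collar, 68 mm outside and 36 mm inside diameter, 30 mm high; origin under its centre.
Things that resemble listed ones, but are neither listed nor needed, are in the scene too. Of the things shaped like the bolt, the steel one is meant.

How it is judged:
On the way, in this order (a step that is already met when the one before it is completed fails the run):
1. the bolt lies in the gauge's guides, let go (x of bolt in the frame of bed_mid between -0.01 and 0.01 m and z of bolt in the frame of bed_mid between 0.01 and 0.026 m and angle between the x axis of bolt and the y axis of gauge, either way round below 0.14 rad and y of bolt in the frame of bed_mid between -0.07 and 0.07 m and contact force between the fingers and bolt below 0.1 N), for 0.2 s.
2. the slide presses the bolt on the pad, which is pushed in about half way (value of joint pad between 0.005 and 0.015 m and contact force between slide and bolt above 0.5 N), for 0.1 s.
At the end, for the whole second after the job is handed in: The bolt lies in the guides (axis within 10 mm of the centre line, 10 to 26 mm above the rail, within 0.14 rad of the gauge axis, middle within 70 mm of bed_mid), let go and at rest, pressed by the slide (over 0.5 N), the pad pushed in 5 to 15 mm of 20, the wheel still (under 0.1 rad/s) (all of step 1 and all of step 2 and linear speed of bolt below 0.02 m/s and velocity of joint wheel between -0.1 and 0.1 rad/s); the robot touches nothing.
It fails at once if the pad driven fully home (beyond 18.5 mm) (value of joint pad above 0.0185 m).
It fails at once if the slide pushed directly by the robot (over 4 N) (contact force between any of the arm, the fingers and slide above 4 N).
It fails at once if the bolt dropped from more than about 25 mm (linear speed of bolt above 0.7 m/s and contact force between the fingers and bolt below 0.1 N).
It fails at once if the big nut moved by more than 30 mm (distance of big_nut from where it was at the start of the episode above 0.03 m).
It fails at once if the collar moved by more than 30 mm (distance of collar from where it was at the start of the episode above 0.03 m).
It also fails if it takes over 64 s, if anything falls off the work surface, if the arm or the gripper's body presses on something with over 40 N, if the wrist force passes 120 N, or if a joint passes its speed limit or range.

## Robot

A 6-joint arm with a two-finger parallel gripper is mounted at the origin on the work surface. World frame = base frame: x ahead of the robot, y to its left, z up, the work surface at z = 0. Lengths are in m, angles in rad, forces in N, time in s.
With the tool pointing down it reaches from about 0.4 to 0.825 m from the base axis. Payload 7 kg.
Tool frame: the origin (TCP) lies on the centre line of the jaws, within the pads' length; the fingertips stand 17 mm ahead of it and the grasp point (between the pads) lies 2 mm behind it; z points along the fingers, y is the line along which they close (so a half turn about z gives the same grasp; the last joint's range is limited). The gripper opens to 88 mm and grips with 3 to 60 N. Pads are 19 mm wide; open, the fingers measure 130 mm over their backs; the gripper's body (78 mm by 193 mm) begins 47 mm behind the grasp point.
Start: joints at [-1.021, 0.359, 0.012, 0, -1.224, -0.288], TCP at [0.175, -0.652, 0.22] pointing down, gripper open.
Joint ranges: [-3.07, 3.07], [-1.43, 2.12], [-1.02, 1.25], [-3.03, 1.67], [-3.05, -0], [-3.03, 3.03]. Speed limits (rad/s): [2.39, 2.39, 3.01, 3.14, 3.14, 3.14].

## Interface

Orientations are given as a unit quaternion [w, x, y, z].
In Python, from cell import arm gives the robot as it stands.
- The arm moves only by the shell command python3 -m handwheel 'ROWS'. ROWS is JSON, a list of rows, each a list of 7 numbers: the turn, a rotation vector about the tool's x, y, z in rad, then the shift along the tool's x, y, z in m, then the finger opening in m, from 0 to 0.0876. In form: [[rx, ry, rz, dx, dy, dz, fingers], ...]. A call has 1 to 8 rows; each row shifts and turns the commanded pose from where the row before left it, along the tool's axes as they then stand; what a row does not reach is not made up. A row lasts 1/12 s, in which the tool goes at most 41.7 mm and 7.16 degrees, less where a joint would pass 70% of its speed; a pose out of reach is approached as far as the arm can. A call is refused whole if a number of a shift passes 0.0417 or a number of a turn 0.125, either way. A call with a gripper value outside its range is refused whole. The fingers move at their own pace and stop on an object; the grip force is fixed at half the most. Time passes only in rows, so rows that do not move let the fingers close. It gives the time, the measured TCP pose, the force, the opening and the grip force at its end, in the units of the state.
- arm.state(): the state, without advancing time (a new reading comes with each control period).
- arm.capture(name): name is "scene" or "side" or "wrist"; returns a dict with "image" (420x560x3 uint8, red, green, blue), "mtx" (3x3 intrinsics, pixels), "T" (4x4, takes a point from camera to world coordinates). Camera axes: x right, y down, z forward; pixel columns grow to the right and rows downward; lengths in m; the calibration is good to about 2 mm. A picture is of the moment at which its call begins. There is no depth.
- arm.hand_in(): hands the job in; it is judged then, once.
The state is a dict: "clock": time; "q": joint angles; "qd": joint speeds; "joint_efforts": joint torques, N m; "tcp_pos": TCP position; "ee_rot": TCP orientation; "ft_force": force on the tool from outside, world axes, zero at the start; "wrist_torque": the same for the moment, N m; "width": finger opening in m; "grasp_force": force on a finger pad.
Only numpy, scipy, OpenCV 4.12 (cv2) and the standard library are available. Lean on these libraries where they do the work, as an engineer would, in place of code of your own. Each camera call takes 0.05 s, during which the arm holds its last target. There are 200 camera calls.

## Working session

There is one attempt and no reset: what is moved stays moved. The work goes in short steps, Python scripts to look and compute and a shell command to move; the robot and the scene stay as the last step left them, time stands still between calls to the robot, and variables do not carry over. Pictures are saved under pics/ and viewed, at most 10 in all, crops included, and the job is handed in when it is done.

```bash
ls; mkdir -p pics
cat > h.py <<'E'
import numpy as np, cv2
from cell import arm
def cap(n,f=None):
    c=arm.capture(n); im=np.array(c["image"]); 
    if f: cv2.imwrite("pics/"+f,im[:,:,::-1])
    return im,np.array(c["mtx"]),np.array(c["T"])
def onplane(uv,K,T,z):
    uv=np.atleast_2d(np.asarray(uv,float)); d=(T[:3,:3]@np.linalg.inv(K)@np.c_[uv,np.ones(len(uv))].T).T
    o=T[:3,3]; return o+d*((z-o[2])/d[:,2])[:,None]
def proj(P,K,T):
    P=np.atleast_2d(P); c=(P-T[:3,3])@T[:3,:3]; p=c@K.T; return p[:,:2]/p[:,2:]
E
python3 - <<'E'
from h import *
a,K,T=cap("scene","s1.png"); b,K2,T2=cap("side","d1.png")
s=arm.state(); print(s); print(K,T,K2,T2)
E
```

```text
pics
{'clock': 0.1, 'q': array([-1.02090980e+00,  3.59338451e-01,  1.11206346e-02, -3.41168645e-04,
       -1.22409572e+00, -2.88108899e-01]), 'qd': array([ 0.00046289, -0.00011897,  0.00243822,  0.00173995,  0.00041761,
        0.00182999]), 'joint_efforts': array([-7.52994110e-04, -5.84164560e+01,  2.93750596e+01,  7.01563686e+00,
        1.00877820e-02, -7.62223726e-05]), 'tcp_pos': array([ 0.17455223, -0.65155596,  0.21898252]), 'ee_rot': array([-1.62119159e-04, -1.30457776e-01,  9.91453563e-01,  7.58238882e-04]), 'ft_force': array([0.48802411, 0.0340526 , 0.76894496]), 'wrist_torque': array([-0.0225284 , -0.01018621,  0.02099185]), 'grasp_force': 0.0, 'width': 0.08717157391045038}
[[451.02367848   0.         282.59079448]
 [  0.         451.02367848 201.04972605]
 [  0.           0.           1.        ]] [[ 0.20658933  0.53514742 -0.8191081   1.40108431]
 [ 0.97826719 -0.09780931  0.18282955 -0.16639939]
 [ 0.01772437 -0.83907722 -0.54372352  0.74731637]
 [ 0.          0.          0.          1.        ]] [[442.79524049   0.         281.04541009]
 [  0.         442.79524049 209.9182108 ]
 [  0.           0.           1.        ]] [[-0.95857745 -0.17103757  0.22776177  0.27778286]
 [-0.28455035  0.53949091 -0.7924523   0.74657594]
 [ 0.01266371 -0.8244366  -0.56581262  0.60557882]
 [ 0.          0.          0.          1.        ]]
```

View pics/s1.png

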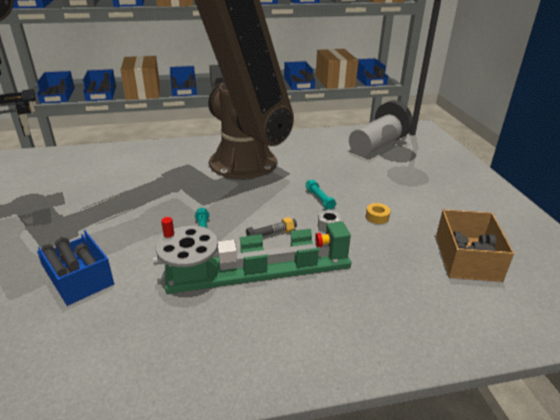

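View pics/d1.png

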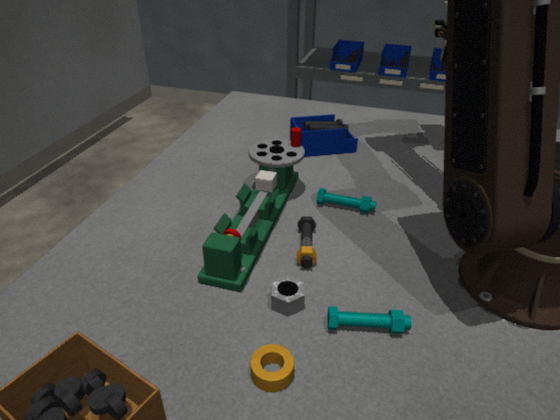

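The scene view shows the gauge from the wheel at (187,243) to the housing at (340,240), with the red knob at (168,227). The steel bolt with its brass nut is at (270,229) in scene and (307,240) in side. Candidates in side pixels are the teal bolts at (345,201) and (368,320), the dark bolts in the bins, and the dark bolt with a brass nut at (307,240). The last one fits, because it is steel and loose on the bench. I'll confirm it in a crop.

Run:
```python
from h import *
b,K2,T2=cap("side"); a,K,T=cap("scene")
c1=cv2.resize(b[120:300,190:390],None,fx=3,fy=3,interpolation=cv2.INTER_CUBIC)
cv2.imwrite("pics/c1.png",c1[:,:,::-1])
def masks(im):
    h=cv2.cvtColor(im,cv2.COLOR_RGB2HSV); H,S,V=[h[...,i].astype(int) for i in range(3)]
    return dict(green=(H>50)&(H<85)&(S>90)&(V>30),red=((H<6)|(H>174))&(S>170)&(V>90),brass=(H>12)&(H<26)&(S>150)&(V>100))
for n,im,k,t in (("scene",a,K,T),("side",b,K2,T2)):
    for m,M in masks(im).items():
        N,L,st,ce=cv2.connectedComponentsWithStats(M.astype(np.uint8))
        for i in range(1,N):
            if st[i,4]>40: print(n,m,st[i],ce[i].round(1),onplane(ce[i],k,t,{"green":.02,"red":.13,"brass":.018}[m]).round(3)[0][:2])
```

```text
scene green [ 165  222  186   71 4140] [261.9 266. ] [ 0.58  -0.031]
scene green [291 229  21  17 272] [300.8 236.9] [0.485 0.09 ]
scene green [241 235  22  17 310] [251.3 242.9] [ 0.486 -0.043]
scene red [162 217  11  20 182] [167.2 226.5] [ 0.529 -0.242]
scene red [316 233   7  14  58] [319.1 239.4] [0.64  0.089]
scene brass [367 204  23  20 372] [377.8 212.9] [0.413 0.335]
scene brass [283 218  11  14 102] [288.5 224.2] [0.42 0.07]
scene brass [322 234   8  10  68] [325.7 238.5] [0.501 0.153]
side green [ 198  166  100  126 4713] [243.  236.3] [0.563 0.047]
side red [225 228  15   9  56] [232.6 231.6] [0.532 0.171]
side brass [297 246  19  13 134] [305.9 251. ] [0.423 0.052]
side brass [ 21 332 137  88 407] [114.9 377.3] [0.626 0.426]
side brass [251 344  43  38 921] [271.8 362.9] [0.408 0.332]
side brass [  0 405  15  15  55] [  6.4 412.8] [0.737 0.519]
side brass [ 85 411  14   9  75] [ 91.1 416.1] [0.622 0.489]
```

View pics/c1.png

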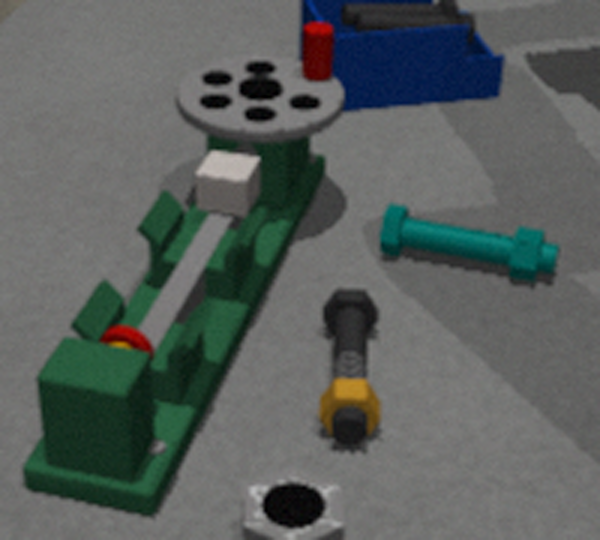

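The crop confirms it: dark steel, with the head at about (307,220) and the brass nut at (306,251), lying just beside the gauge. Next I measure the bolt and the gauge.

Run:
```python
from h import *
b,K2,T2=cap("side"); a,K,T=cap("scene")
def p(n,uv,z): 
    k,t=(K,T) if n=="s" else (K2,T2)
    print(n,uv,z,onplane(uv,k,t,z).round(4).tolist())
p("d",[(306.7,220),(306.7,262)],.018); p("s",[(251,233),(296,223)],.018)
p("s",[(187,242)],.107); p("d",[(276.7,149.7)],.107)
p("d",[(199.3,276),(241.7,284),(297.3,172.7)],.022)
p("d",[(204.5,236),(240,241),(212,233)],.096)
p("s",[(167.5,218.5)],.152); p("d",[(296,128.5)],.152)
c1=cv2.resize(a[195:300,150:360],None,fx=3.8,fy=3.8,interpolation=cv2.INTER_CUBIC)
cv2.imwrite("pics/c2.png",c1[:,:,::-1])
```

```text
d [(306.7, 220), (306.7, 262)] 0.018 [[0.4472, -0.0552, 0.018], [0.4128, 0.0849, 0.018]]
s [(251, 233), (296, 223)] 0.018 [[0.441, -0.0368, 0.018], [0.4184, 0.0923, 0.018]]
s [(187, 242)] 0.107 [[0.565, -0.2007, 0.107]]
d [(276.7, 149.7)] 0.107 [[0.5639, -0.2016, 0.107]]
d [(199.3, 276), (241.7, 284), (297.3, 172.7)] 0.022 [[0.5979, 0.1898, 0.022], [0.5132, 0.1861, 0.022], [0.5212, -0.2513, 0.022]]
d [(204.5, 236), (240, 241), (212, 233)] 0.096 [[0.5947, 0.1585, 0.096], [0.5262, 0.1527, 0.096], [0.5851, 0.1459, 0.096]]
s [(167.5, 218.5)] 0.152 [[0.5286, -0.2388, 0.152]]
d [(296, 128.5)] 0.152 [[0.5264, -0.2413, 0.152]]
```

View pics/c2.png

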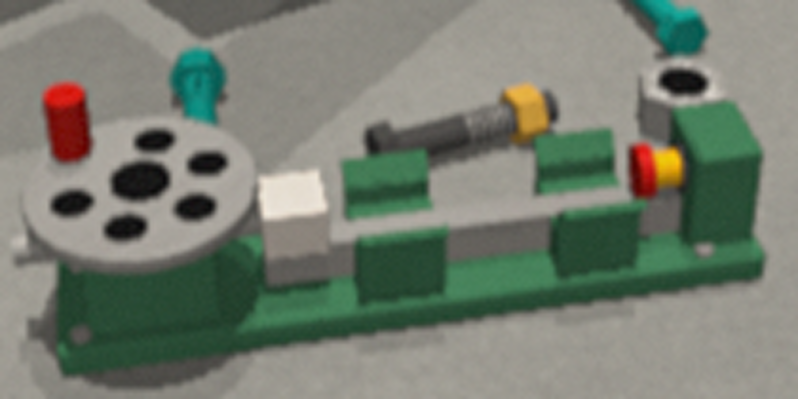

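The crop shows the white-grey slide at (228,250) scene px, the pad face at about (320,240), and guides on both sides of the rail. I'll move to a spot above the bolt and gauge for a wrist view, translating first and then rotating.

```bash
python3 -m handwheel '[[0,0,0,-0.0327,0.0173,-0.0067,0.0876],[0,0,0,-0.0327,0.0173,-0.0067,0.0876],[0,0,0,-0.0327,0.0173,-0.0067,0.0876],[0,0,0,-0.0327,0.0173,-0.0067,0.0876],[0,0,0,-0.0327,0.0173,-0.0067,0.0876],[0,0,0,-0.0327,0.0173,-0.0067,0.0876]]' 
python3 -m handwheel '[[0,0,0,-0.0327,0.0173,-0.0067,0.0876],[0,0,0,-0.0327,0.0173,-0.0067,0.0876],[0,0,0,-0.0327,0.0173,-0.0067,0.0876],[0,0,0,-0.0327,0.0173,-0.0067,0.0876],[0,0,0,-0.0327,0.0173,-0.0067,0.0876],[0,0,0,-0.0327,0.0173,-0.0067,0.0876]]' 
python3 -m handwheel '[[0,0,-0.125,0,0,0,0.0876],[0,0,-0.125,0,0,0,0.0876],[0,0,-0.125,0,0,0,0.0876],[0,0,-0.125,0,0,0,0.0876],[0,0,-0.125,0,0,0,0.0876],[0,0,-0.125,0,0,0,0.0876]]'
python3 -m handwheel '[[0,0,-0.125,0,0,0,0.0876],[0,0,-0.125,0,0,0,0.0876],[0,0,-0.125,0,0,0,0.0876],[0,0,-0.125,0,0,0,0.0876],[0,0,-0.125,0,0,0,0.0876],[0,0,-0.125,0,0,0,0.0876],[0,0,0,0,0,0,0.0876]]'
cat >> h.py <<'E'
from scipy.spatial.transform import Rotation as R
def rel(P,yaw=None,v=True):
    "tool-frame shift to reach world P; rz to bring tool x to world angle yaw"
    s=arm.state(); w,x,y,z=s["ee_rot"]; r=R.from_quat([x,y,z,w]); A=r.as_matrix()
    d=A.T@(np.array(P)-s["tcp_pos"]); a=np.arctan2(A[1,0],A[0,0])
    print("t",round(s["clock"],2),"tcp",s["tcp_pos"].round(4),"tilt",A[:2,2].round(3),"xang",a.round(4),"shift",d.round(4), "rz",None if yaw is None else round(-((yaw-a+np.pi)%(2*np.pi)-np.pi),4),"q",s["q"].round(2),"F",s["ft_force"].round(1),"w",round(s["width"],4),"g",round(s["grasp_force"],1))
E
python3 -c "
from h import *
rel([.48,.05,.32],-1.36)"
```

```text
clock: 0.8
tcp_pos: [0.3383, -0.4996, 0.2605]
ee_rot: [0.0, -0.13, 0.991, -0.0]
ft_force: [1.0, -0.4, -0.9]
width: 0.0877
grasp_force: 0.0
clock: 1.3
tcp_pos: [0.501, -0.3483, 0.3009]
ee_rot: [0.0, -0.131, 0.991, -0.0]
ft_force: [-0.3, -1.3, -0.7]
width: 0.088
grasp_force: 0.0
clock: 1.8
tcp_pos: [0.5, -0.3498, 0.3002]
ee_rot: [-0.0, -0.487, 0.873, 0.0]
ft_force: [-0.7, -0.9, 1.0]
width: 0.0873
grasp_force: 0.0
clock: 2.38
tcp_pos: [0.5, -0.3498, 0.3002]
ee_rot: [-0.0, 0.773, -0.634, -0.0]
ft_force: [-0.1, -0.2, -0.2]
width: 0.0875
grasp_force: 0.0
t 2.38 tcp [ 0.5    -0.3498  0.3002] tilt [-0.  0.] xang -1.3739 shift [-0.396  -0.0587 -0.0197] rz -0.0139 q [-0.29  0.21 -0.01 -0.   -1.35  0.49] F [-0.1 -0.2 -0.2] w 0.0875 g 0.0
```

```bash
python3 -m handwheel '[[0,0,0,-0.0396,-0.0059,-0.002,0.0876],[0,0,0,-0.0396,-0.0059,-0.002,0.0876],[0,0,0,-0.0396,-0.0059,-0.002,0.0876],[0,0,0,-0.0396,-0.0059,-0.002,0.0876],[0,0,0,-0.0396,-0.0059,-0.002,0.0876]]' >/dev/null
python3 -m handwheel '[[0,0,0,-0.0396,-0.0059,-0.002,0.0876],[0,0,0,-0.0396,-0.0059,-0.002,0.0876],[0,0,0,-0.0396,-0.0059,-0.002,0.0876],[0,0,0,-0.0396,-0.0059,-0.002,0.0876],[0,0,0,-0.0396,-0.0059,-0.002,0.0876],[0,0,0,0,0,0,0.0876],[0,0,0,0,0,0,0.0876]]'
python3 -c "
from h import *
rel([.43,.02,.06],-1.36); im,K,T=cap('wrist','w1.png'); print(K,T)"
```

```text
clock: 3.38
tcp_pos: [0.4825, 0.0522, 0.3205]
ee_rot: [-0.0, 0.771, -0.636, 0.0]
ft_force: [-0.1, -0.0, -0.9]
width: 0.0877
grasp_force: 0.0
t 3.38 tcp [0.4825 0.0522 0.3205] tilt [0. 0.] xang -1.3796 shift [0.0217 0.0578 0.2604] rz -0.0196 q [ 0.51 -0.01 -0.22 -0.   -1.36 -0.32] F [-0.1 -0.  -0.9] w 0.0877 g 0.0
[[326.33850073   0.         282.49076358]
 [  0.         326.33850073 203.82621835]
 [  0.           0.           1.        ]] [[-9.81639108e-01 -1.82801103e-01 -5.44831869e-02  4.97007124e-01]
 [-1.90745385e-01  9.39345059e-01  2.85038695e-01 -2.54658722e-02]
 [-9.26875563e-04  2.90197547e-01 -9.56966313e-01  4.85756699e-01]
 [ 0.00000000e+00  0.00000000e+00  0.00000000e+00  1.00000000e+00]]
```

View pics/w1.png

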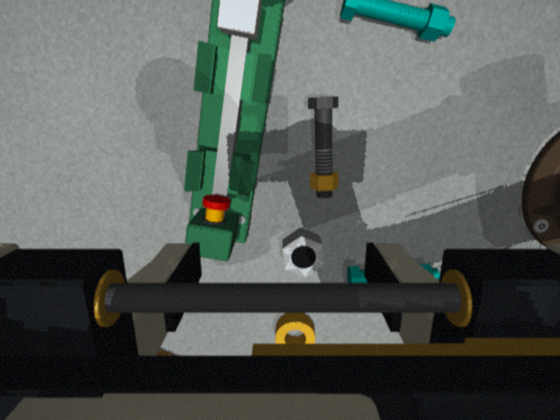

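The wrist view shows the bolt from its head at (323,98) to its thread end at (324,196), the white rail from (240,38) to (223,190), the pad at (217,202), and the slide front at y≈35. I'll fit the bolt axis and the rail centre line.

Run:
```python
from h import *
im,K,T=cap("wrist"); h=cv2.cvtColor(im,cv2.COLOR_RGB2HSV)
# rail: bright low-sat pixels
def rowfit(M,r0,r1,z,wmin=4):
    P=[];W=[]
    for r in range(r0,r1):
        c=np.flatnonzero(M[r]); 
        if len(c)>=wmin:
            a,b=onplane([(c.min()-.5,r),(c.max()+.5,r)],K,T,z); P.append((a+b)/2); W.append(np.linalg.norm(a-b))
    P=np.array(P)[:,:2]; p=np.polyfit(P[:,1],P[:,0],1); print("n",len(P),"x=",p.round(4),"ang from y",np.arctan(-p[0]).round(4),"rms",np.std(P[:,0]-np.polyval(p,P[:,1])).round(5),"w",np.median(W).round(4), "y",P[0,1].round(3),P[-1,1].round(3)); return p
g=(h[...,1]<60)
M=np.zeros(g.shape,bool); M[45:190,205:255]=(h[45:190,205:255,1]<70)
N,L,st,ce=cv2.connectedComponentsWithStats(M.astype(np.uint8)); i=1+st[1:,4].argmax(); print(st[i])
pr=rowfit(L==i,48,188,.05)
B=np.zeros(g.shape,bool); B[90:202,300:348]=(im[90:202,300:348].max(2)<75)|((h[90:202,300:348,1]>130)&(h[90:202,300:348,0]<30))
for r in range(92,202,6): c=np.flatnonzero(B[r]); print(r,(c.min(),c.max()) if len(c) else None, im[r,323],end=" ")
red=np.zeros(g.shape,bool); red[185:215,190:245]=((h[185:215,190:245,0]<6)|(h[185:215,190:245,0]>174))&(h[185:215,190:245,1]>150)
ys,xs=np.nonzero(red); print("\nred",xs.min(),xs.max(),ys.min(),ys.max())
print("pad top edge",onplane([(xs.mean(),ys.min())],K,T,.086), "slide front top",onplane([(238,33)],K,T,.085), "hub etc")
print("bolt",onplane([(323,98),(324,196)],K,T,.018))
```

```text
[ 213   45   37  145 2502]
n 140 x= [-0.0147  0.5619] ang from y 0.0147 rms 0.00062 w 0.0218 y -0.082 0.096
92 None [148 150 148] 98 (np.int64(332), np.int64(336)) [93 94 93] 104 (np.int64(308), np.int64(336)) [82 83 85] 110 (np.int64(314), np.int64(330)) [74 75 74] 116 (np.int64(314), np.int64(330)) [77 79 80] 122 (np.int64(311), np.int64(330)) [60 59 59] 128 (np.int64(312), np.int64(331)) [44 44 46] 134 (np.int64(314), np.int64(331)) [45 45 47] 140 (np.int64(312), np.int64(343)) [43 40 40] 146 (np.int64(312), np.int64(341)) [42 43 44] 152 (np.int64(310), np.int64(347)) [70 73 70] 158 (np.int64(300), np.int64(343)) [58 58 61] 164 (np.int64(301), np.int64(342)) [47 45 45] 170 (np.int64(300), np.int64(345)) [48 48 49] 176 (np.int64(300), np.int64(347)) [70 53 23] 182 (np.int64(306), np.int64(346)) [119  90  27] 188 (np.int64(300), np.int64(347)) [117  80  20] 194 (np.int64(301), np.int64(345)) [31 36 34] 200 (np.int64(301), np.int64(347)) [70 77 72] 
red 203 229 196 210
pad top edge [[0.55932823 0.0981069  0.086     ]] slide front top [[ 0.56006041 -0.09217567  0.085     ]] hub etc
bolt [[ 0.44475812 -0.04603329  0.018     ]
 [ 0.41210412  0.08881626  0.018     ]]
```

```bash
python3 -m handwheel '[[0,0,-0.047,0,0,0,0.0876],[0,0,0,0,0,0,0.0876]]' >/dev/null
python3 - <<'E'
from h import *
rel([.4227,.020,.12],-1.333); im,K,T=cap("wrist")
rel([.4227,.020,.022],-1.333)
cv2.imwrite("pics/w2.png",cv2.resize(im[0:260,150:400],None,fx=2.3,fy=2.3)[:,:,::-1])
E
```

```text
t 3.65 tcp [0.4827 0.0488 0.3202] tilt [-0. -0.] xang -1.3342 shift [0.0139 0.0651 0.2002] rz -0.0012 q [ 0.51 -0.01 -0.22  0.   -1.36 -0.27] F [-0.3  0.1 -0.5] w 0.0876 g 0.0
t 3.7 tcp [0.4827 0.0488 0.3202] tilt [-0. -0.] xang -1.3365 shift [0.0141 0.065  0.2982] rz -0.0035 q [ 0.51 -0.01 -0.22  0.   -1.36 -0.27] F [-0.1  0.1  0.2] w 0.0875 g 0.0
```

View pics/w2.png

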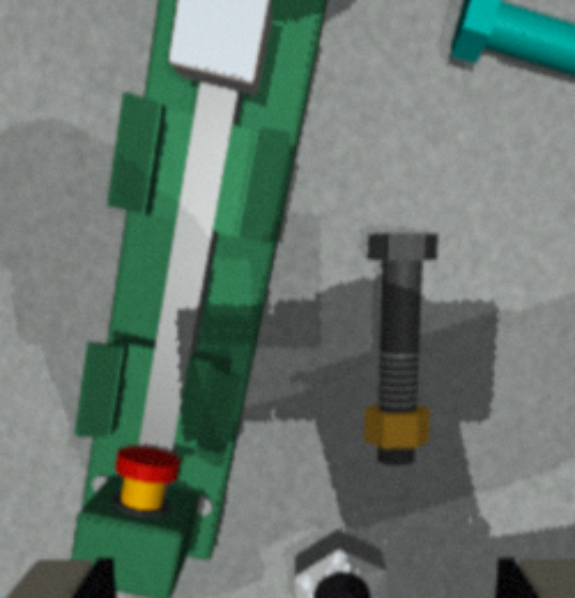

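The crop shows the bolt upright from (402,240) to (397,460), with the guides' gap at crop rows 213–343. I'll descend.

```bash
python3 -m handwheel '[[0,0,0,0.0023,0.0108,0.0333,0.0876],[0,0,0,0.0023,0.0108,0.0333,0.0876],[0,0,0,0.0023,0.0108,0.0333,0.0876],[0,0,0,0.0023,0.0108,0.0333,0.0876],[0,0,0,0.0023,0.0108,0.0333,0.0876],[0,0,0,0.0023,0.0108,0.0333,0.0876],[0,0,0,0,0,0,0.0876],[0,0,0,0,0,0,0.0876]]'
python3 - <<'E'
from h import *
a=np.array([[ -9.81639108e-01,-1.82801103e-01,-5.44831869e-02,4.97007124e-01],[-1.90745385e-01,9.39345059e-01,2.85038695e-01,-2.54658722e-02],[-9.26875563e-04,2.90197547e-01,-9.56966313e-01,4.85756699e-01],[0,0,0,1]])
K=np.array([[326.3385,0,282.49],[0,326.3385,203.83],[0,0,1]])
print("guide gap (old view)",onplane([(205,93),(195,150),(205,40),(193,190)],K,a,.077))
rel([.4227,.020,.022],-1.333)
E
```

```text
clock: 4.37
tcp_pos: [0.4222, 0.0201, 0.12]
ee_rot: [0.002, 0.785, -0.619, -0.0]
ft_force: [1.0, -0.5, 1.3]
width: 0.0878
grasp_force: 0.0
guide gap (old view) [[ 0.59023588 -0.02108337  0.077     ]
 [ 0.59419029  0.04827508  0.077     ]
 [ 0.597258   -0.07783544  0.077     ]
 [ 0.59084435  0.10004383  0.077     ]]
t 4.37 tcp [0.4222 0.0201 0.12  ] tilt [-0.003 -0.002] xang -1.3355 shift [ 0.0001 -0.0007  0.098 ] rz -0.0025 q [ 0.52  0.03 -0.66  0.   -0.88 -0.28] F [ 1.  -0.5  1.3] w 0.0878 g 0.0
```

```bash
python3 -m handwheel '[[0,0,0,0,0,0.02,0.0876],[0,0,0,0,0,0.02,0.0876],[0,0,0,0,0,0.02,0.0876],[0,0,0,0,0,0.02,0.0876],[0,0,0,0,0,0.018,0.0876],[0,0,0,0,0,0,0.0876],[0,0,0,0,0,0,0.0876]]'
python3 -m handwheel '[[0,0,0,0,0,0,0.02],[0,0,0,0,0,0,0.01],[0,0,0,0,0,0,0],[0,0,0,0,0,0,0],[0,0,0,0,0,0,0],[0,0,0,0,0,0,0],[0,0,0,0,0,0,0],[0,0,0,0,0,0,0]]'
```

```text
clock: 4.95
tcp_pos: [0.4246, 0.0218, 0.0235]
ee_rot: [-0.0, 0.786, -0.618, 0.0]
ft_force: [0.0, -0.4, 0.7]
width: 0.0876
grasp_force: 0.0
clock: 5.62
tcp_pos: [0.423, 0.0214, 0.0225]
ee_rot: [-0.0, 0.786, -0.618, -0.0]
ft_force: [0.7, -0.3, -0.6]
width: 0.0398
grasp_force: 0.0
```

```bash
python3 -m handwheel '[[0,0,0,0,0,0,0],[0,0,0,0,0,0,0],[0,0,0,0,0,0,0],[0,0,0,0,0,0,0],[0,0,0,0,0,0,0],[0,0,0,0,0,0,0]]'
python3 -c "
from h import *
rel([.5617,.0125,.13],-1.554)"
```

```text
clock: 6.12
tcp_pos: [0.4266, 0.0228, 0.0241]
ee_rot: [-0.003, 0.787, -0.617, 0.002]
ft_force: [4.9, -0.7, 10.0]
width: 0.0023
grasp_force: 5.8
t 6.12 tcp [0.4266 0.0228 0.0241] tilt [0.006 0.002] xang -1.3309 shift [ 0.042  -0.1295 -0.1051] rz 0.2231 q [ 0.52  0.19 -0.77  0.   -0.6  -0.28] F [ 4.9 -0.7 10. ] w 0.0023 g 5.8
```

The opening is only 2 mm, so the fingers missed or slipped off. I'll check.

Run:
```python
from h import *
a,_,_=cap("wrist"); b,_,_=cap("side")
o=np.vstack([cv2.resize(a[150:420],(560,270)),cv2.resize(b[180:320,230:430],(560,330))])
cv2.imwrite("pics/e1.png",cv2.resize(o,None,fx=1,fy=1)[:,:,::-1]); rel([0,0,0])
```

```text
t 6.22 tcp [0.4265 0.0228 0.0241] tilt [0.006 0.002] xang -1.3311 shift [-0.0791  0.4199  0.0215] rz None q [ 0.52  0.19 -0.77  0.   -0.6  -0.28] F [ 5.8  0.7 10.9] w 0.0005 g 5.6
```

View pics/e1.png

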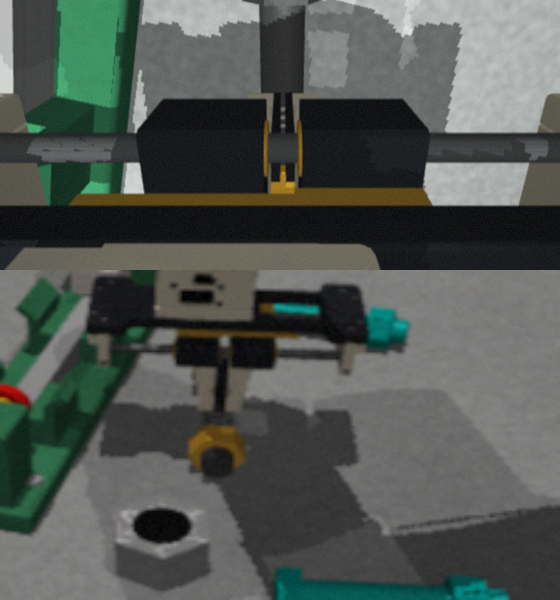

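In the picture the fingers look closed above the shank, with tips at crop (218,410) and the nut at (216,450). I'll check the tip height against the projection.

Run:
```python
from h import *
b,K,T=cap("side"); a,Ks,Ts=cap("scene")
for z in (0.007,.03,.05,.07): print(z,proj([.4265,.0228,z],K,T).round(1),proj([.4265,.0228,z],Ks,Ts).round(1))
print("bolt nut",onplane([(230+216*200/560,180+(450-270)*140/330)],K,T,.018))
o=np.vstack([cv2.resize(b[190:290,230:390],(800,300),interpolation=2),cv2.resize(a[175:275,210:370],(800,300),interpolation=2)])
o=np.hstack([cv2.resize(b[180:280,240:373],(400,300),interpolation=2),cv2.resize(a[180:255,230:330],(400,300),interpolation=2)])
cv2.imwrite("pics/e2.png",o[:,:,::-1]); rel([0,0,0])
```

```text
0.007 [[307.2 246.2]] [[271.9 230.7]]
0.03 [[307.7 237.7]] [[271.9 223.9]]
0.05 [[308.1 230.2]] [[271.9 217.8]]
0.07 [[308.6 222.4]] [[272.  211.7]]
bolt nut [[0.41605533 0.06782909 0.018     ]]
t 6.32 tcp [0.4265 0.0228 0.0241] tilt [0.006 0.002] xang -1.3311 shift [-0.0791  0.4199  0.0215] rz None q [ 0.52  0.19 -0.77  0.   -0.6  -0.28] F [ 4.4 -0.  10.4] w 0.0003 g 5.3
```

View pics/e2.png

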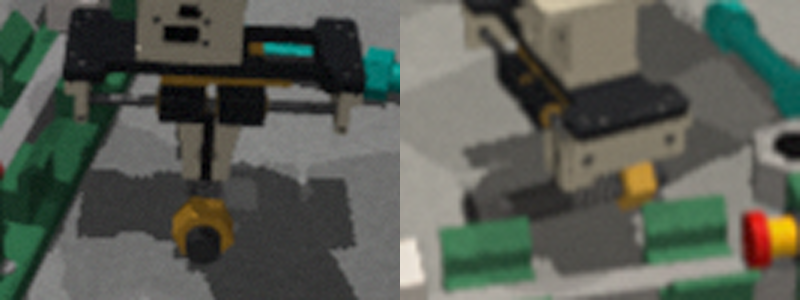

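The fingers are fully closed above the shank, with tip rows around 241 where 246 is expected. I'll raise the gripper and check the true tip height numerically in both views.

```bash
python3 -m handwheel '[[0,0,0,0,0,-0.02,0],[0,0,0,0,0,-0.02,0],[0,0,0,0,0,-0.02,0],[0,0,0,0,0,-0.02,0],[0,0,0,0,0,-0.02,0],[0,0,0,0,0,0,0],[0,0,0,0,0,0,0]]'
python3 - <<'E'
from h import *
s=arm.state(); p=s["tcp_pos"]; tip=p-[0,0,.017]
for n in ("side","scene"):
    im,K,T=cap(n); u=proj(tip,K,T)[0]; print(n,"pred tip",u.round(1))
    c=int(round(u[0])); 
    for cc in (c-5,c-3,c+3,c+5): print(cc,[(r,im[r,cc].tolist()) for r in range(int(u[1])-14,int(u[1])+8,2)])
E
```

```text
clock: 6.9
tcp_pos: [0.4233, 0.0217, 0.1232]
ee_rot: [-0.001, 0.786, -0.618, 0.0]
ft_force: [0.2, 0.1, -0.3]
width: 0.0007
grasp_force: 0.0
side pred tip [311.1 207.8]
306 [(193, [91, 83, 75]), (195, [93, 87, 74]), (197, [91, 87, 77]), (199, [90, 87, 75]), (201, [120, 117, 119]), (203, [116, 116, 116]), (205, [117, 115, 117]), (207, [116, 114, 113]), (209, [123, 120, 121]), (211, [119, 120, 117]), (213, [124, 121, 123])]
308 [(193, [92, 86, 76]), (195, [92, 87, 75]), (197, [91, 86, 77]), (199, [81, 79, 68]), (201, [118, 117, 116]), (203, [115, 116, 117]), (205, [116, 116, 115]), (207, [119, 119, 117]), (209, [116, 117, 116]), (211, [119, 117, 115]), (213, [120, 121, 119])]
314 [(193, [39, 39, 34]), (195, [50, 47, 42]), (197, [59, 58, 49]), (199, [60, 57, 53]), (201, [104, 103, 101]), (203, [112, 112, 114]), (205, [114, 114, 112]), (207, [121, 122, 120]), (209, [120, 120, 119]), (211, [118, 119, 115]), (213, [118, 119, 116])]
316 [(193, [90, 84, 72]), (195, [93, 89, 79]), (197, [95, 87, 76]), (199, [88, 83, 70]), (201, [71, 83, 78]), (203, [76, 88, 86]), (205, [95, 93, 92]), (207, [11
[... 468 characters left out ...]
), (193, [113, 108, 100]), (195, [151, 149, 140]), (197, [135, 133, 126]), (199, [135, 133, 125]), (201, [136, 135, 126]), (203, [137, 135, 127]), (205, [141, 138, 129])]
274 [(185, [122, 115, 99]), (187, [129, 123, 105]), (189, [127, 120, 102]), (191, [123, 116, 98]), (193, [126, 118, 102]), (195, [138, 134, 124]), (197, [154, 151, 145]), (199, [143, 141, 134]), (201, [135, 132, 124]), (203, [137, 132, 126]), (205, [139, 137, 129])]
276 [(185, [61, 60, 55]), (187, [118, 112, 95]), (189, [122, 114, 98]), (191, [120, 115, 97]), (193, [125, 118, 101]), (195, [137, 135, 125]), (197, [155, 153, 144]), (199, [151, 149, 140]), (201, [136, 134, 127]), (203, [136, 134, 125]), (205, [139, 136, 128])]
```

Both views put the tips about 19 mm higher than the stated geometry. I'll check whether that also holds with the fingers open.

```bash
python3 -m handwheel '[[0,0,0,0,0,0,0.06],[0,0,0,0,0,0,0.06],[0,0,0,0,0,0,0.06],[0,0,0,0,0,0,0.06],[0,0,0,0,0,0,0.06],[0,0,0,0,0,0,0.06],[0,0,0,0,0,0,0.06],[0,0,0,0,0,0,0.06]]'
python3 - <<'E'
from h import *
s=arm.state(); p=s["tcp_pos"]; w=s["width"]; q=s["ee_rot"]; A=R.from_quat([*q[1:],q[0]]).as_matrix()
for n in ("side","scene"):
    im,K,T=cap(n)
    h=cv2.cvtColor(im,cv2.COLOR_RGB2HSV).astype(int)
    for sg in (1,-1):
        for e in (0.004,.012,.018):
            base=p+A[:,1]*sg*(w/2+e)
            prof=[]
            for d in np.arange(-.03,.03,.003):
                u=proj(base+A[:,2]*d,K,T)[0]; r=im[int(round(u[1])),int(round(u[0]))].astype(int); prof.append((int(d*1000),int(r.sum()//3),int(r[0]-r[2])))
            print(n,sg,e,prof)
E
```

```text
clock: 7.67
tcp_pos: [0.423, 0.0214, 0.1225]
ee_rot: [0.0, 0.786, -0.618, -0.0]
ft_force: [0.9, 0.2, -0.0]
width: 0.0482
grasp_force: 0.0
side 1 0.004 [(-30, 38, 7), (-27, 40, 8), (-24, 39, 10), (-21, 49, 6), (-18, 57, 8), (-15, 25, 2), (-12, 26, 3), (-9, 40, 7), (-6, 40, 8), (-3, 37, -4), (0, 36, -19), (2, 49, -3), (5, 44, 2), (8, 48, 0), (11, 118, 3), (14, 117, 5), (17, 119, 3), (20, 116, 1), (23, 115, 1), (26, 115, 2)]
side 1 0.012 [(-30, 86, 15), (-27, 86, 17), (-24, 85, 19), (-21, 86, 16), (-18, 87, 18), (-15, 87, 17), (-12, 84, 20), (-9, 85, 16), (-6, 84, 17), (-3, 78, 15), (0, 38, -39), (2, 43, -10), (5, 51, 1), (8, 49, -1), (11, 98, 0), (14, 120, 0), (17, 119, 0), (20, 117, 1), (23, 116, 2), (26, 119, 3)]
side 1 0.018 [(-30, 92, 12), (-27, 105, 9), (-24, 110, 6), (-21, 100, -11), (-18, 90, -69), (-15, 89, -120), (-12, 91, -53), (-9, 83, -47), (-6, 76, -54), (-3, 49, -53), (0, 37, -52), (2, 37, -29), (5, 45, -9), (8, 49, 3), (11, 94, 1), (14, 118, -1), (17, 120, 0), (20, 118, 2), (23, 120, 2), (26, 117, 2)]
side -1 0.004 [(-30, 53, 10), (-27, 49, 9), (-24, 50, 9), (-21, 49, 10
[... 1942 characters left out ...]
(14, 133, 10), (17, 136, 9), (20, 136, 10), (23, 136, 10), (26, 135, 10)]
scene -1 0.012 [(-30, 112, 23), (-27, 113, 23), (-24, 110, 25), (-21, 113, 23), (-18, 113, 25), (-15, 113, 25), (-12, 114, 24), (-9, 115, 25), (-6, 114, 23), (-3, 120, 17), (0, 128, 11), (2, 131, 12), (5, 131, 9), (8, 132, 11), (11, 132, 10), (14, 133, 10), (17, 137, 8), (20, 136, 11), (23, 122, 8), (26, 94, 7)]
scene -1 0.018 [(-30, 110, 24), (-27, 112, 25), (-24, 111, 26), (-21, 112, 25), (-18, 114, 25), (-15, 113, 25), (-12, 111, 25), (-9, 116, 23), (-6, 123, 16), (-3, 130, 10), (0, 132, 8), (2, 131, 10), (5, 134, 10), (8, 133, 11), (11, 134, 11), (14, 137, 12), (17, 133, 11), (20, 111, 9), (23, 82, 8), (26, 77, 6)]
```

The tips actually sit at the reported TCP, so the working offset is 0 rather than 17 mm. I'll go back down to reported z ≈ 0.007 with the jaws open.

```bash
python3 -m handwheel '[[0,0,0,0,0,0,0.0876],[0,0,0,0,0,0,0.0876],[0,0,0,0,0,0,0.0876],[0,0,0,0,0,0.02,0.0876],[0,0,0,0,0,0.02,0.0876],[0,0,0,0,0,0.02,0.0876],[0,0,0,0,0,0.02,0.0876],[0,0,0,0,0,0,0.0876]]'
python3 -m handwheel '[[0,0,0,0,0,0.012,0.0876],[0,0,0,0,0,0.012,0.0876],[0,0,0,0,0,0.01,0.0876],[0,0,0,0,0,0,0.0876],[0,0,0,0,0,0,0.0876]]'
```

```text
clock: 8.43
tcp_pos: [0.4208, 0.0204, 0.0397]
ee_rot: [0.002, 0.786, -0.618, -0.001]
ft_force: [-1.1, -0.4, 0.0]
width: 0.0869
grasp_force: 0.0
clock: 8.85
tcp_pos: [0.4231, 0.0214, 0.009]
ee_rot: [0.0, 0.786, -0.618, -0.0]
ft_force: [0.4, -0.3, -0.3]
width: 0.0876
grasp_force: 0.0
```

```bash
python3 -m handwheel '[[0,0,0,0,0,0.003,0.01],[0,0,0,0,0,0,0.0],[0,0,0,0,0,0,0],[0,0,0,0,0,0,0],[0,0,0,0,0,0,0],[0,0,0,0,0,0,0],[0,0,0,0,0,0,0],[0,0,0,0,0,0,0]]'
python3 -m handwheel '[[0,0,0,0,0,0,0],[0,0,0,0,0,0,0],[0,0,0,0,0,0,0],[0,0,0,0,0,0,0]]'
```

```text
clock: 9.52
tcp_pos: [0.423, 0.0214, 0.0055]
ee_rot: [-0.0, 0.786, -0.618, 0.0]
ft_force: [0.6, -0.4, 0.1]
width: 0.0396
grasp_force: 0.0
clock: 9.85
tcp_pos: [0.4244, 0.0221, 0.0059]
ee_rot: [-0.001, 0.786, -0.618, 0.001]
ft_force: [4.9, 1.6, 2.7]
width: 0.023
grasp_force: 30.0
```

```bash
python3 -m handwheel '[[0,0,0,0,0,-0.01,0],[0,0,0,0,0,-0.02,0],[0,0,0,0,0,-0.025,0],[0,0,0,0,0,-0.025,0],[0,0,0,0,0,-0.025,0],[0,0,0,0,0,-0.015,0],[0,0,0,0,0,0,0],[0,0,0,0,0,0,0]]'
python3 -m handwheel '[[0,0,0.111,0,0,0,0],[0,0,0.111,0,0,0,0],[0,0,0,0,0,0,0],[0,0,0,0,0,0,0]]'
python3 -c "
from h import *
rel([.5617,.0125,.12],-1.554)"
```

```text
clock: 10.52
tcp_pos: [0.4216, 0.0211, 0.1246]
ee_rot: [0.0, 0.786, -0.619, -0.001]
ft_force: [-0.3, 0.2, -6.2]
width: 0.0232
grasp_force: 30.0
clock: 10.85
tcp_pos: [0.4215, 0.0208, 0.1236]
ee_rot: [0.002, 0.714, -0.7, -0.001]
ft_force: [-0.3, -0.2, -5.0]
width: 0.0231
grasp_force: 30.0
t 10.85 tcp [0.4215 0.0208 0.1236] tilt [-0.004 -0.001] xang -1.5519 shift [ 0.0109 -0.1401  0.0031] rz 0.0021 q [ 0.52  0.03 -0.65 -0.   -0.89 -0.5 ] F [-0.3 -0.2 -5. ] w 0.0231 g 30.0
```

```bash
python3 -m handwheel '[[0,0,0,0.002,-0.028,0,0],[0,0,0,0.002,-0.028,0,0],[0,0,0,0.002,-0.028,0,0],[0,0,0,0.002,-0.028,0,0],[0,0,0,0.002,-0.028,0,0],[0,0,0,0,0,0,0],[0,0,0,0,0,0,0],[0,0,0,0,0,0,0]]'
python3 - <<'E'
from h import *
rel([.5617,.0125,.056],-1.554)
a,_,_=cap("wrist"); b,K,T=cap("side"); c,Ks,Ts=cap("scene")
z=arm.state()["tcp_pos"][2]+.012
for im,k,t in((b,K,T),(c,Ks,Ts)):
    h=cv2.cvtColor(im,cv2.COLOR_RGB2HSV); M=((h[...,0]>12)&(h[...,0]<26)&(h[...,1]>130)&(h[...,2]>70)).astype(np.uint8)
    N,L,st,ce=cv2.connectedComponentsWithStats(M)
    for i in range(1,N):
        if st[i,4]>25: print(st[i],ce[i].round(1),onplane(ce[i],k,t,z)[0].round(3))
o=np.hstack([cv2.resize(a,(400,300)),cv2.resize(b[170:290,190:350],(400,300),interpolation=2)]); o=np.vstack([o,np.hstack([cv2.resize(c[170:290,190:350],(400,300),interpolation=2),np.zeros((300,400,3),np.uint8)])])
cv2.imwrite("pics/p1.png",o[:,:,::-1])
E
```

```text
clock: 11.52
tcp_pos: [0.5617, 0.0132, 0.1236]
ee_rot: [0.002, 0.713, -0.701, -0.001]
ft_force: [-1.2, 0.2, -6.7]
width: 0.0231
grasp_force: 30.0
t 11.52 tcp [0.5617 0.0132 0.1236] tilt [-0.004 -0.001] xang -1.5532 shift [ 0.0007 -0.0003  0.0676] rz 0.0008 q [ 0.37  0.26 -0.37 -0.   -0.95 -0.35] F [-1.2  0.2 -6.7] w 0.0231 g 30.0
[259 140  12   4  29] [264.9 141.2] [ 0.587 -0.179  0.137]
[221 145  40   6  58] [237.9 147.6] [ 0.636 -0.126  0.137]
[229 183  22  22 203] [241.6 190.9] [0.56  0.05  0.137]
[   0  332  159   88 1145] [111.7 379. ] [0.558 0.494 0.137]
[ 250  344   44   48 1577] [271.8 367.5] [0.38  0.422 0.137]
[  0 404  17  16  86] [  6.7 412.8] [0.644 0.565 0.137]
[ 80 405  20  15 157] [ 88.8 414.1] [0.556 0.54  0.137]
[157   0  13   6  70] [163.3   2.3] [-2.389 -0.278  0.137]
[180   0  13   6  66] [185.9   2.1] [-2.38  -0.111  0.137]
[237   0  18  12 208] [245.8   5.4] [-2.195  0.324  0.137]
[370   0  15   2  26] [377.4   0.4] [-2.308  1.415  0.137]
[143  57  16  41 526] [150.5  76.8] [-0.571 -0.314  0.137]
[121  58  16  41 465] [128.7  78.1] [-0.568 -0.403  0.137]
[346  73  10  14 120] [350.5  79.8] [-0.402  0.523  0.137]
[320  76  18  12 153] [329.8  81.6] [-0.392  0.428  0.137]
[366 203  24  21 394] [377.6 213. ] [0.575 0.253 0.137]
[ 437  210   76   71 3476] [472.6 246.5] [0.734 0.409 0.137]
[295 221  11   7  59] [299.5 223.7] [0.583 0.057 0.137]
[322 233   8  12  76] [325.6 238.4] [0.648 0.101 0.137]
```

View pics/p1.png

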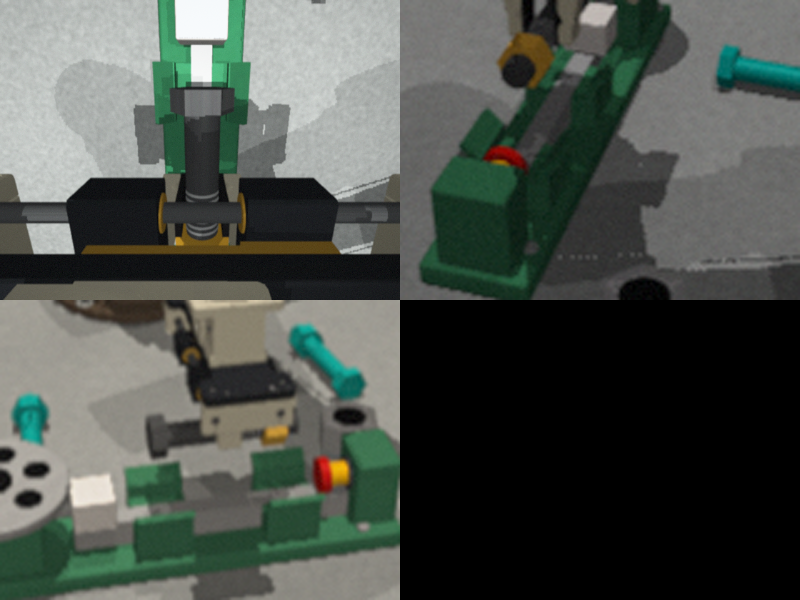

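The bolt is held level and centred over the rail: head at (202,100) and rail at (202,60) in the wrist tile, and the nut just short of the second guide. I'll lower it.

```bash
python3 -m handwheel '[[0,0,0,0,0,0.015,0],[0,0,0,0,0,0.015,0],[0,0,0,0,0,0.012,0],[0,0,0,0,0,0.01,0],[0,0,0,0,0,0.005,0],[0,0,0,0,0,0.004,0],[0,0,0,0,0,0,0],[0,0,0,0,0,0,0]]'
python3 -m handwheel '[[0,0,0,0,0,0.002,0],[0,0,0,0,0,0.001,0],[0,0,0,0,0,0.001,0],[0,0,0,0,0,0,0]]'
```

```text
clock: 12.33
tcp_pos: [0.5634, 0.0137, 0.0649]
ee_rot: [-0.0, 0.713, -0.701, 0.0]
ft_force: [0.8, -0.9, -5.9]
width: 0.023
grasp_force: 30.0
clock: 12.67
tcp_pos: [0.5631, 0.0136, 0.0605]
ee_rot: [-0.0, 0.713, -0.701, -0.0]
ft_force: [0.1, 0.1, -6.6]
width: 0.023
grasp_force: 30.0
```

```bash
python3 -m handwheel '[[0,0,0,0,0.001,0.001,0],[0,0,0,0,0,0.001,0],[0,0,0,0,0,0.001,0],[0,0,0,0,0,0,0],[0,0,0,0,0,0,0]]'
python3 -m handwheel '[[0,0,0,0,0,0.001,0],[0,0,0,0,0,0.001,0],[0,0,0,0,0,0,0],[0,0,0,0,0,0,0]]'
```

```text
clock: 13.08
tcp_pos: [0.5621, 0.0136, 0.0574]
ee_rot: [0.0, 0.713, -0.701, -0.0]
ft_force: [-0.4, 0.2, -5.6]
width: 0.0231
grasp_force: 30.0
clock: 13.42
tcp_pos: [0.5624, 0.0137, 0.0559]
ee_rot: [-0.0, 0.713, -0.701, 0.0]
ft_force: [-1.1, 0.3, 1.0]
width: 0.0232
grasp_force: 30.0
```

Contact is made (the load is off the wrist). I'll release, lift clear, and go measure the wheel.

```bash
python3 -m handwheel '[[0,0,0,0,0,0,0.05],[0,0,0,0,0,0,0.05],[0,0,0,0,0,0,0.05],[0,0,0,0,0,0,0.05],[0,0,0,0,0,0,0.05],[0,0,0,0,0,0,0.05]]'
python3 -m handwheel '[[0,0,0,0,0,-0.02,0.05],[0,0,0,0,0,-0.035,0.05],[0,0,0,0,0,-0.035,0.05],[0,0,0,0,0,-0.035,0.05],[0,0,0,0,0,-0.035,0.05],[0,0,0,0,0,-0.025,0.05],[0,0,0,0,0,0,0.05]]'
python3 -m handwheel '[[0,0,0,0.02,0,0,0.05],[0,0,0,0.02,0,0,0.05],[0,0,0,0.02,0,0,0.05],[0,0,0,0,0,0,0.05],[0,0,0,0,0,0,0.05],[0,0,0,0,0,0,0.05]]'
python3 - <<'E'
from h import *
rel([.5275,-.240,.24],-1.554)
a,K,T=cap("wrist"); cv2.imwrite("pics/hub.png",a[:,:,::-1]); np.savez("hub.npz",a=a,K=K,T=T)
h=cv2.cvtColor(a,cv2.COLOR_RGB2HSV)
def comps(M,z,n,lo=30):
    N,L,st,ce=cv2.connectedComponentsWithStats(M.astype(np.uint8))
    for i in range(1,N):
        if lo<st[i,4]<4000 and st[i,1]<230: print(n,st[i],ce[i].round(1),onplane(ce[i],K,T,z)[0].round(4))
comps(((h[...,0]<6)|(h[...,0]>174))&(h[...,1]>150)&(h[...,2]>60),.152,"red")
comps((a.max(2)<60),.100,"dark")
comps((h[...,1]>120)&(h[...,0]>12)&(h[...,0]<28)&(h[...,2]>60),.068,"brass")
print(proj([[.5645,-.201,.107],[.5275,-.24,.152],[.5618,.008,.068]],K,T).round(0))
E
```

```text
clock: 13.92
tcp_pos: [0.5623, 0.0137, 0.0555]
ee_rot: [-0.0, 0.713, -0.701, 0.0]
ft_force: [0.4, 0.1, 1.0]
width: 0.0495
grasp_force: 0.0
clock: 14.5
tcp_pos: [0.565, 0.0139, 0.2469]
ee_rot: [-0.004, 0.713, -0.701, 0.003]
ft_force: [0.9, 0.5, 0.4]
width: 0.0502
grasp_force: 0.0
clock: 15.0
tcp_pos: [0.563, -0.0463, 0.2402]
ee_rot: [0.0, 0.713, -0.702, -0.0]
ft_force: [0.8, -0.1, -0.4]
width: 0.0499
grasp_force: 0.0
t 15.0 tcp [ 0.563  -0.0463  0.2402] tilt [-0.  0.] xang -1.5553 shift [0.1932 0.0385 0.0002] rz -0.0013 q [ 0.26  0.17 -0.2  -0.   -1.2  -0.25] F [ 0.8 -0.1 -0.4] w 0.0499 g 0.0
dark [220   0  26   8 160] [232.2   3. ] [ 0.6067 -0.2051  0.1   ]
dark [ 262    0   43   30 1061] [283.   12.5] [ 0.5648 -0.1988  0.1   ]
dark [318   3  30  34 795] [332.8  19.7] [ 0.5231 -0.1941  0.1   ]
dark [233  31  29  32 735] [247.4  46.2] [ 0.5947 -0.1728  0.1   ]
dark [282  45  29  31 707] [296.2  59.8] [ 0.5528 -0.1628  0.1   ]
dark [387  53  10  34 205] [391.1  69.5] [ 0.47   -0.1563  0.1   ]
dark [477  56  21  37 143] [489.1  74.3] [ 0.384  -0.1538  0.1   ]
dark [242 148  31  50 326] [255.5 171.1] [ 0.5887 -0.0648  0.1   ]
dark [293 149  23  13  93] [304.9 152. ] [ 0.5423 -0.0836  0.1   ]
dark [ 262  169   41   70 1671] [282.5 196.4] [ 0.5626 -0.0402  0.1   ]
dark [305 173  11  27 133] [310.  185.5] [ 0.5363 -0.0516  0.1   ]
[[283.   7.]
 [342. -81.]
 [283. 231.]]
```

```bash
python3 -m handwheel '[[0,0,0,0.0323,0.0066,0,0.06],[0,0,0,0.0323,0.0066,0,0.06],[0,0,0,0.0323,0.0066,0,0.06],[0,0,0,0,0,0,0.06],[0,0,0,0,0,0,0.06],[0,0,0,0,0,0,0.06]]'
cat > knob.py <<'E'
from h import *
def comp(M): 
    N,L,st,ce=cv2.connectedComponentsWithStats(M.astype(np.uint8)); return [(st[i],ce[i]) for i in range(1,N) if st[i,4]>60]
a,K,T=cap("wrist"); h=cv2.cvtColor(a,cv2.COLOR_RGB2HSV)
for s,c in comp(((h[...,0]<6)|(h[...,0]>174))&(h[...,1]>140)&(h[...,2]>50)):
    print("red",s); t=np.array([[s[0]+s[2]/2,s[1]],[s[0]+s[2]/2,s[1]+s[3]]]); print(onplane(t,K,T,.152).round(4).tolist())
for s,c in comp(a[:230].max(2)<60): 
    if s[4]<4000: print("dark",s,c.round(1),onplane(c,K,T,.1)[0].round(4))
rel([.5269,-.2409,.20],-1.554)
E
python3 knob.py
```

```text
clock: 15.55
tcp_pos: [0.545, -0.1431, 0.2404]
ee_rot: [-0.0, 0.713, -0.701, -0.0]
ft_force: [-0.4, 0.2, -0.3]
width: 0.0601
grasp_force: 0.0
red [292  59  34  37 994]
[[0.5275, -0.2539, 0.152], [0.5265, -0.2287, 0.152]]
dark [233  65  29  30 666] [247.   79.5] [ 0.5776 -0.2429  0.1   ]
dark [201 102  28  29 613] [214.5 116. ] [ 0.6074 -0.2115  0.1   ]
dark [ 242  109   39   40 1230] [261.  128.7] [ 0.5653 -0.2009  0.1   ]
dark [292 127  29  28 645] [306.3 140.2] [ 0.5235 -0.1912  0.1   ]
dark [363 143   8  30 156] [366.8 157.2] [ 0.4662 -0.1765  0.1   ]
dark [216 148  28  28 626] [229.6 161.5] [ 0.595  -0.1702  0.1   ]
dark [261 159  27  28 598] [274.1 172.8] [ 0.553  -0.1602  0.1   ]
t 15.6 tcp [ 0.5451 -0.1427  0.2404] tilt [0. 0.] xang -1.5541 shift [0.0979 0.0198 0.0404] rz -0.0001 q [ 0.09  0.16 -0.21 -0.   -1.2  -0.07] F [0.2 0.4 0.9] w 0.06 g 0.0
```

The knob top is at (0.527, −0.241) with a diameter of 25 mm, and the hub is at (0.565, −0.201), giving a radius of 55 mm, so both agree with the sizes given. I'll grasp the knob.

```bash
python3 -m handwheel '[[0,0,0,0.0328,0.0066,0,0.06],[0,0,0,0.0328,0.0066,0,0.06],[0,0,0,0.0328,0.0066,0,0.06],[0,0,0,0,0,0.02,0.06],[0,0,0,0,0,0.02,0.06],[0,0,0,0,0,0,0.06],[0,0,0,0,0,0,0.06]]'
python3 -m handwheel '[[0,0,0,0,0,0.02,0.06],[0,0,0,0,0,0.02,0.06],[0,0,0,0,0,0.02,0.06],[0,0,0,0,0,0.018,0.06],[0,0,0,0,0,0,0.06],[0,0,0,0,0,0,0.06]]'
python3 -m handwheel '[[0,0,0,0,0,0,0.01],[0,0,0,0,0,0,0],[0,0,0,0,0,0,0],[0,0,0,0,0,0,0],[0,0,0,0,0,0,0],[0,0,0,0,0,0,0],[0,0,0,0,0,0,0],[0,0,0,0,0,0,0]]'
python3 - <<'E'
from h import *
rel([.527,-.2413,.122],-1.554)
s=arm.state(); q=s["ee_rot"]; A=R.from_quat([*q[1:],q[0]]).as_matrix()
v=np.array([-.038,-.0403,0]); v*=.055/np.linalg.norm(v); a0=np.arctan2(v[1],v[0])
for k in range(16):
    f=lambda k: .055*np.array([np.cos(a0-k*np.pi/8),np.sin(a0-k*np.pi/8),0])
    print((A.T@(f(k+1)-f(k))).round(4)[:2].tolist(),end=",")
E
```

```text
clock: 16.18
tcp_pos: [0.5265, -0.2414, 0.1999]
ee_rot: [0.001, 0.713, -0.701, -0.001]
ft_force: [0.6, -0.6, 0.3]
width: 0.0596
grasp_force: 0.0
clock: 16.68
tcp_pos: [0.5273, -0.2417, 0.1233]
ee_rot: [0.0, 0.713, -0.701, 0.0]
ft_force: [-0.2, 0.6, 0.2]
width: 0.0598
grasp_force: 0.0
clock: 17.35
tcp_pos: [0.5271, -0.2423, 0.1229]
ee_rot: [-0.0, 0.713, -0.701, 0.0]
ft_force: [0.4, 0.7, 2.8]
width: 0.0251
grasp_force: 30.0
t 17.35 tcp [ 0.5271 -0.2423  0.1229] tilt [ 0.001 -0.   ] xang -1.5547 shift [-0.001   0.0001  0.0009] rz -0.0007 q [-0.09  0.29 -0.33  0.   -0.95  0.11] F [0.4 0.7 2.8] w 0.0251 g 30.0
[-0.0177, 0.0122],[-0.021, 0.0045],[-0.0211, -0.0039],[-0.018, -0.0117],[-0.0122, -0.0177],[-0.0045, -0.021],[0.0039, -0.0211],[0.0117, -0.018],[0.0177, -0.0122],[0.021, -0.0045],[0.0211, 0.0039],[0.018, 0.0117],[0.0122, 0.0177],[0.0045, 0.021],[-0.0039, 0.0211],[-0.0117, 0.018],
```

```bash
python3 -m handwheel '[[0,0,0,-0.0177,0.0122,0,0],[0,0,0,-0.021,0.0045,0,0],[0,0,0,0,0,0,0]]'
python3 -m handwheel '[[0,0,0,-0.0211,-0.0039,0,0],[0,0,0,-0.018,-0.0117,0,0],[0,0,0,-0.0122,-0.0177,0,0],[0,0,0,-0.0045,-0.021,0,0],[0,0,0,0.0039,-0.0211,0,0],[0,0,0,0.0117,-0.018,0,0],[0,0,0,0,0,0,0]]'
cat > look.py <<'E'
from h import *
s=arm.state(); p=s["tcp_pos"]; v=p[:2]-[.565,-.201]; print("R",np.linalg.norm(v).round(4),"ang",np.degrees(np.arctan2(v[1],v[0])).round(1),"tcp",p.round(4),"F",s["ft_force"].round(1),"t",s["clock"],"w",s["width"])
b,K,T=cap("side"); c,Ks,Ts=cap("scene")
h=cv2.cvtColor(c,cv2.COLOR_RGB2HSV)
M=((h[...,0]>20)&(h[...,0]<32)&(h[...,1]>150)&(h[...,2]>90))
sub=c[225:255,280:345]; 
for r in (236,239,242): print(r," ".join("%d,%d,%d"%tuple(x) for x in c[r,312:334]))
# slide front right edge along a row in scene: bright
g=c[240:262].min(2); 
for r in (246,250): row=c[r].min(1).astype(int); d=np.flatnonzero(row[205:300]>165)+205; print("slide bright",r,d.min() if len(d) else None,d.max() if len(d) else None)
B=((h[...,0]>12)&(h[...,0]<28)&(h[...,1]>130)&(h[...,2]>60)).astype(np.uint8); B[:,:262]=0;B[:,345:]=0;B[:215]=0;B[258:]=0
N,L,st,ce=cv2.connectedComponentsWithStats(B); print([(st[i].tolist(),onplane(ce[i],Ks,Ts,.075)[0].round(3).tolist()) for i in range(1,N) if st[i,4]>15])
E
python3 look.py
```

```text
clock: 17.6
tcp_pos: [0.5102, -0.202, 0.1229]
ee_rot: [-0.001, 0.713, -0.701, 0.001]
ft_force: [3.3, 2.7, -1.1]
width: 0.0252
grasp_force: 30.0
clock: 18.18
tcp_pos: [0.6045, -0.1641, 0.1229]
ee_rot: [0.001, 0.713, -0.701, 0.001]
ft_force: [1.0, -2.2, 5.6]
width: 0.0256
grasp_force: 30.0
R 0.0541 ang 43.1 tcp [ 0.6045 -0.1641  0.1229] F [ 1.  -2.2  5.6] t 18.1833 w 0.025555999984809345
236 162,159,149 179,175,167 168,166,157 116,93,86 91,20,19 133,15,8 221,42,34 239,47,38 239,44,38 239,89,37 242,164,26 246,206,18 246,211,11 247,212,13 248,212,11 251,209,13 236,178,27 139,106,53 54,55,50 34,54,41 40,73,51 54,99,70
239 159,155,148 174,172,162 165,161,152 120,92,85 93,23,21 96,7,9 143,21,17 204,31,24 216,28,23 216,36,21 223,98,24 233,167,1 238,183,14 236,178,8 235,177,15 238,178,14 234,167,12 154,112,38 78,67,55 42,59,50 37,63,47 38,70,49
242 120,151,123 162,167,155 168,164,156 136,112,105 104,48,44 93,13,13 113,16,12 163,21,15 174,25,20 171,21,18 169,60,18 169,113,7 169,124,11 164,118,15 162,117,15 159,115,13 152,110,17 106,79,33 60,55,45 41,56,46 32,63,42 40,76,53
slide bright 246 None None
slide bright 250 None None
[([322, 233, 8, 12, 73], [0.572, 0.128, 0.075]), ([292, 234, 12, 17, 158], [0.571, 0.059, 0.075])]
```

Half a turn is done cleanly: radius 54 mm, low forces. The yellow stem at rest spans columns 322–329 in scene. I'll do one more full turn and then look.

```bash
python3 -m handwheel '[[0,0,0,0.0177,-0.0122,0,0],[0,0,0,0.021,-0.0045,0,0],[0,0,0,0.0211,0.0039,0,0],[0,0,0,0.018,0.0117,0,0],[0,0,0,0.0122,0.0177,0,0],[0,0,0,0.0045,0.021,0,0],[0,0,0,-0.0039,0.0211,0,0],[0,0,0,-0.0117,0.018,0,0]]'; python3 look.py
python3 -m handwheel '[[0,0,0,-0.0177,0.0122,0,0],[0,0,0,-0.021,0.0045,0,0],[0,0,0,-0.0211,-0.0039,0,0],[0,0,0,-0.018,-0.0117,0,0],[0,0,0,-0.0122,-0.0177,0,0],[0,0,0,-0.0045,-0.021,0,0],[0,0,0,0.0039,-0.0211,0,0],[0,0,0,0.0117,-0.018,0,0]]'; python3 look.py
```

```text
clock: 18.95
tcp_pos: [0.5273, -0.2431, 0.1229]
ee_rot: [-0.001, 0.712, -0.702, 0.001]
ft_force: [11.4, 7.6, 0.4]
width: 0.0249
grasp_force: 30.0
R 0.0565 ang -131.8 tcp [ 0.5273 -0.2431  0.1229] F [11.4  7.6  0.4] t 18.95 w 0.024926932091778545
236 159,159,148 178,175,166 166,162,154 117,91,86 89,22,22 132,17,9 217,38,28 238,45,34 237,44,38 237,85,34 241,164,29 245,204,18 245,210,13 246,208,11 248,211,15 250,207,12 236,178,29 137,106,51 56,57,50 33,56,45 35,70,47 56,101,72
239 159,155,147 173,170,162 160,157,149 117,91,83 91,24,21 96,11,8 139,16,6 203,29,22 216,30,25 211,33,22 221,96,23 234,170,16 236,182,9 235,177,5 235,175,17 237,175,10 232,165,12 150,109,33 77,66,56 41,56,46 30,59,42 34,67,46
242 117,149,122 160,164,151 168,165,156 138,113,105 105,49,47 91,10,10 109,10,5 160,21,12 173,23,19 168,19,13 166,57,13 169,114,15 167,123,15 164,118,17 160,115,18 158,114,11 149,109,18 102,75,29 57,51,43 40,56,44 35,63,45 40,76,53
slide bright 246 235 251
slide bright 250 218 240
[([322, 233, 8, 12, 73], [0.572, 0.128, 0.075]), ([294, 234, 12, 17, 149], [0.571, 0.062, 0.075])]
clock: 19.72

[... 355 characters left out ...]
205,20 247,212,17 247,212,10 248,213,6 251,209,12 236,177,28 138,107,52 55,56,50 32,56,43 35,70,47 55,102,71
239 131,109,80 91,87,86 86,87,85 87,84,80 89,59,57 97,27,25 143,16,10 206,33,27 215,21,18 214,33,23 222,97,22 235,171,18 237,182,8 236,178,9 235,177,11 237,176,11 234,166,14 153,111,37 78,65,57 41,58,49 33,62,45 39,69,50
242 130,105,65 77,71,63 62,63,64 65,64,62 77,54,52 89,27,22 113,14,8 163,24,17 173,21,17 172,22,21 167,58,15 172,115,17 167,122,8 164,117,9 162,117,14 159,115,10 150,108,14 103,77,28 57,51,43 39,58,45 34,62,43 42,75,53
slide bright 246 None None
slide bright 250 None None
[([301, 233, 12, 16, 149], [0.571, 0.08, 0.075]), ([322, 233, 8, 12, 73], [0.572, 0.128, 0.075])]
```

The bolt's thread end now reaches the pad (dark columns 313–316 against red at 316), and the pad hasn't moved yet. I'll continue in 45° steps.

```bash
sed -i 's/for r in (236,239,242)/for r in (236,)/' look.py; python3 -m handwheel '[[0,0,0,0.0177,-0.0122,0,0],[0,0,0,0.021,-0.0045,0,0],[0,0,0,0,0,0,0]]'; python3 look.py
```

```text
clock: 20.07
tcp_pos: [0.6202, -0.203, 0.1229]
ee_rot: [0.0, 0.713, -0.702, 0.001]
ft_force: [0.7, -1.0, 3.1]
width: 0.0251
grasp_force: 30.0
R 0.0552 ang -2.0 tcp [ 0.6202 -0.203   0.1229] F [ 0.7 -1.   3.1] t 20.0667 w 0.025072259606275123
236 236,186,84 183,150,104 118,110,100 91,83,82 83,75,73 114,53,51 200,39,32 239,45,37 240,39,33 241,74,40 243,143,31 247,203,18 248,216,17 248,213,10 250,217,17 253,213,17 239,183,32 139,108,52 56,58,50 33,55,43 39,73,50 54,103,70
slide bright 246 None None
slide bright 250 None None
[([303, 233, 12, 16, 146], [0.571, 0.085, 0.075]), ([322, 233, 8, 11, 72], [0.571, 0.129, 0.075])]
```

```bash
python3 -m handwheel '[[0,0,0,0.0211,0.0039,0,0],[0,0,0,0.018,0.0117,0,0],[0,0,0,0.0122,0.0177,0,0],[0,0,0,0,0,0,0]]'; python3 look.py
```

```text
clock: 20.5
tcp_pos: [0.5852, -0.2536, 0.123]
ee_rot: [-0.0, 0.712, -0.702, 0.0]
ft_force: [1.4, -6.4, -0.2]
width: 0.0253
grasp_force: 30.0
R 0.0564 ang -69.0 tcp [ 0.5852 -0.2536  0.123 ] F [ 1.4 -6.4 -0.2] t 20.5 w 0.025338748356521324
236 238,191,75 239,191,73 241,193,75 235,181,79 171,139,90 108,103,92 84,84,83 78,79,76 122,55,51 213,43,34 239,44,36 241,46,42 240,81,37 245,160,28 250,209,18 253,215,11 239,183,30 143,110,54 57,58,52 35,58,46 38,74,51 59,105,75
slide bright 246 None None
slide bright 250 None None
[([306, 233, 12, 15, 141], [0.571, 0.093, 0.075]), ([325, 233, 5, 11, 45], [0.571, 0.132, 0.075])]
```

The red/yellow edge has moved from 321.5 to 324.55 px out of a 7.2 px stem, so the pad is in about 8 mm. I'll add a touch more, then release and retreat.

```bash
python3 -m handwheel '[[0,0,0,0.004,0.013,0,0],[0,0,0,0,0,0,0],[0,0,0,0,0,0,0]]'; python3 look.py
python3 -m handwheel '[[0,0,0,0,0,0,0.06],[0,0,0,0,0,0,0.06],[0,0,0,0,0,0,0.06],[0,0,0,0,0,0,0.06],[0,0,0,0,0,0,0.06],[0,0,0,0,0,0,0.06],[0,0,0,0,0,0,0.06]]'
python3 -m handwheel '[[0,0,0,0,0,-0.015,0.06],[0,0,0,0,0,-0.025,0.06],[0,0,0,0,0,-0.03,0.06],[0,0,0,0,0,-0.03,0.06],[0,0,0,0,0,-0.02,0.06],[0,0,0,0,0,0,0.06],[0,0,0,0,0,0,0.06]]'; python3 look.py
python3 - <<'E'
from h import *
b,_,_=cap("side"); c,_,_=cap("scene")
o=np.vstack([cv2.resize(c[205:285,150:360],(787,300),interpolation=2),cv2.resize(b[130:290,190:390],(375,300),interpolation=2)[:, :].copy() if 0 else cv2.resize(b[150:290,140:507],(787,300),interpolation=2)])
cv2.imwrite("pics/f1.png",o[:,:,::-1])
E
```

```text
clock: 20.85
tcp_pos: [0.5735, -0.2568, 0.1229]
ee_rot: [0.0, 0.713, -0.701, 0.0]
ft_force: [-1.1, -4.3, 4.3]
width: 0.0255
grasp_force: 30.0
R 0.0565 ang -81.3 tcp [ 0.5735 -0.2568  0.1229] F [-1.1 -4.3  4.3] t 20.85 w 0.02545407786550276
236 238,192,74 238,190,73 239,190,72 238,186,72 210,162,85 136,117,91 89,87,86 80,82,78 95,72,66 160,42,40 235,43,36 241,44,37 239,49,38 241,117,38 248,199,20 253,216,12 238,183,29 139,107,51 58,57,52 34,60,44 37,72,50 55,101,71
slide bright 246 None None
slide bright 250 None None
[([306, 233, 12, 15, 144], [0.571, 0.093, 0.075]), ([325, 233, 5, 11, 40], [0.571, 0.133, 0.075])]
clock: 21.53
tcp_pos: [0.574, -0.2565, 0.1223]
ee_rot: [0.0, 0.713, -0.701, -0.0]
ft_force: [-1.2, 0.5, -0.0]
width: 0.0593
grasp_force: 0.0
clock: 22.12
tcp_pos: [0.5746, -0.2566, 0.2439]
ee_rot: [-0.001, 0.713, -0.701, 0.001]
ft_force: [-0.4, 0.1, -1.3]
width: 0.0597
grasp_force: 0.0
R 0.0564 ang -80.2 tcp [ 0.5746 -0.2566  0.2439] F [-0.4  0.1 -1.3] t 22.1167 w 0.05965052921557575
236 234,185,71 234,185,73 235,185,69 234,181,70 203,157,82 131,112,89 88,86,84 80,81,79 91,68,66 157,46,41 232,42,37 237,42,36 236,50,38 237,112,33 245,193,17 249,210,15 233,176,23 134,103,49 55,55,47 31,54,41 40,73,52 55,99,70
slide bright 246 None None
slide bright 250 None None
[([306, 233, 12, 15, 143], [0.571, 0.093, 0.075]), ([325, 233, 5, 11, 39], [0.571, 0.133, 0.075])]
```

View pics/f1.png

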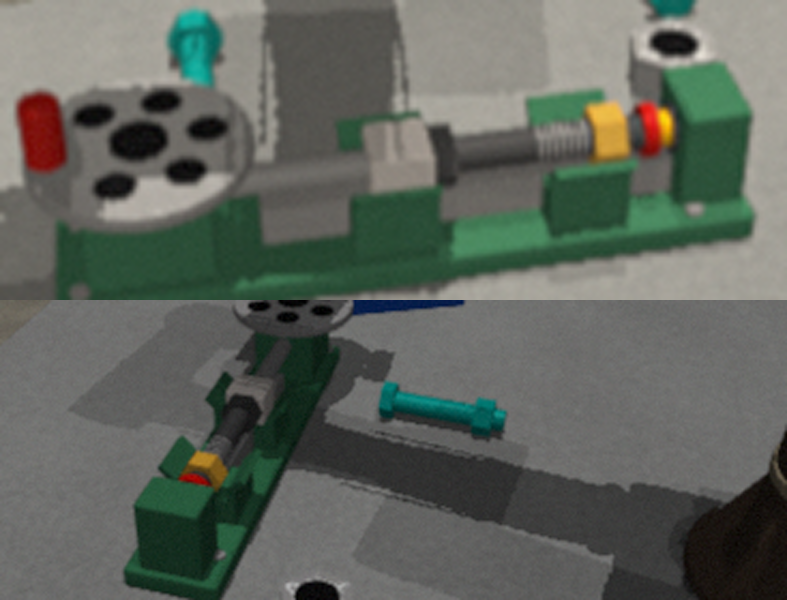

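The bolt is clamped between the slide face (crop (430,150)) and the pad (650,128), with about half the yellow stem showing at (667,125). The stem edge sits at 325.1 px, which is about 10 mm in, and it held after release. The arm is clear.

```bash
python3 -c "
from cell import arm
print(arm.hand_in())"
```

```text
the job is handed in; nothing more can be done
None
```

The bolt is clamped in the gauge between slide and pad with the pad about 10 mm of 20 mm in, the big nut and collar were left alone, and the job is handed in (no verdict was returned).

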